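# Put a polish bottle and nippers away in the open drawer of a nail bar

## Task

Put the round nail-polish bottle and the cuticle nippers away in the open drawer: stand the bottle upright on the drawer's floor, setting it down rather than dropping it, and lay the nippers flat on the drawer's floor beside it. Do not knock over the drinking glass.

Things in the scene. Friction and masses are not known exactly. Their poses are not given: they have to be found in the camera images.
- bottle_center (a point): Centre of the round polish bottle, 39 mm above its foot, z up. It stands in a loose row of four bottles; the other three, as tall, have square bodies 34 mm wide and square caps. Its body is an upright cylinder, 40 mm in diameter, to 46 mm above the foot, with a shoulder up to 50 mm; a round cap 18 mm in diameter reaches 78 mm. About 70 g.
- nippers_center (a point): Centre of the steel cuticle nippers, lying flat near tweezers and a flat nail file; 12 mm thick, this point 6 mm up. Two handles, spread to 44 mm at their ends, meet at short jaws. x runs from the handle ends (56 mm behind this point) to the jaws (end 50 mm ahead), first away from the robot within 35 degrees; z up. Here the sides are nearly parallel, 33 mm apart along y: grip here. About 60 g.
- drawer_floor (a point): On the inner floor of the open drawer of a low white unit, midway between its sides, 72 mm behind the front's inside. x points into the unit, y left, z up. Floor empty, 248 mm wide, from x -72 to 153 mm; open above to x = 72 mm or more, then roofed. Above the floor: sides 81 mm, front 91 mm (21 mm thick, handle 40 mm out), unit's top 103 mm. A push over 1 N slides the drawer.
- glass_center (a point): Centre (half-way up) of the empty drinking glass, 72 mm in diameter and 140 mm tall, which stands on the table beyond the bottles; z up.
Not all that is in view belongs to the job. What is shaped like the part that bears bottle_center but blue is not meant.

How it is judged:
By the outcome, as a careful person would: the job done as asked, in the order asked, and still so for the second after the job is handed in, with the robot touching nothing.
It also fails if it takes over 64 s, if anything falls off the work surface, if the arm or the gripper's body presses on something with over 40 N, if the wrist force passes 120 N, or if a joint passes its speed limit or range.

## Robot

A 7-joint arm with a two-finger parallel gripper is mounted at the origin on the work surface. World frame = base frame: x ahead of the robot, y to its left, z up, the work surface at z = 0. Lengths are in m, angles in rad, forces in N, time in s.
With the tool pointing down it reaches from about 0.4 to 0.85 m from the base axis. Payload 10.4 kg.
Tool frame: the origin (TCP) lies midway between the tips of the shut fingers; the grasp point (between the pads) lies 19 mm behind it; z points along the fingers, y is the line along which they close (so a half turn about z gives the same grasp; the last joint's range is limited). The gripper opens to 87 mm and grips with 3 to 60 N. Pads are 19 mm wide; open, the fingers measure 117 mm over their backs; the gripper's body (75 mm by 190 mm) begins 51 mm behind the grasp point.
Start: joints at [-1.362, 0.332, -0.065, 1.46, 0.022, 1.35, -0.088], TCP at [0.144, 0.608, 0.223] pointing down, gripper open.
Joint ranges: [-2.6, 2.6], [-0.5, 2.12], [-1.47, 1.34], [0.16, 2.42], [-1.27, 4.41], [0.06, 2.06], [-2.6, 2.6]. Speed limits (rad/s): [2.22, 2.22, 2.79, 2.79, 3.14, 3.14, 3.14].

## Interface

Orientations are given as a unit quaternion [x, y, z, w].
In Python, from bench import r gives the robot as it stands.
- The arm moves only by the tool arm_command, never from a script. Its arguments are lists of equal length, an entry for each row: "xyz": the shift along the world's x, y, z in m, a list of three; "rot": the turn, a rotation vector about the world's x, y, z in rad, a list of three. In form: {"xyz": [[tx, ty, tz], ...], "rot": [[ax, ay, az], ...]}. A call has 1 to 20 rows; each row is the pose to reach, as a shift and turn from the pose commanded when the call began; what a row does not reach only later rows make up. A row lasts 1/12 s, in which the tool goes at most 41.7 mm and 7.16 degrees, less where a joint would pass 70% of its speed; a pose out of reach is approached as far as the arm can. A call with a gripper value outside its range is refused whole. "grip" is the opening, from 0 (shut) to 1 (fully open), set as the call begins (left out, the last holds). The fingers move at their own pace and stop on an object; "squeeze" is the grip in N (left out, the last holds). Time passes only in rows, so rows that repeat a pose let the fingers close. It gives the time, the measured TCP pose, the force, the opening and the grip force at its end, in the units of the state.
- r.read_state(): the state, without advancing time (a new reading comes with each control period).
- r.camera(name): name is "side" or "top"; returns the picture (420x560x3 uint8, red, green, blue); there is no depth.
- r.camera_model(name): a dict with "fx", "fy", "cx", "cy" (pixels), "T" (4x4, takes a point from camera to world coordinates). Camera axes: x right, y up, looking along -z (the intrinsics and any distortion apply to the point x, -y, -z); pixel columns grow to the right and rows downward; lengths in m; the calibration is good to about 2 mm. A picture is of the moment at which its call begins. camera_model takes no time and is no camera call.
- r.close_job(): hands the job in; it is judged then, once.
Trained networks look in the newest picture that a camera, given by its name, has taken for a name from the list of things; names that differ only in an ending like _2 or _b are one class to them, and where a whole thing is asked for, a point or a joint stands for the part that bears it (a point fixed in the world has none). Each returns a list of dicts, best first, with "conf" (0 to 1); they miss things now and then, are a little off and sometimes report something else, mostly with a low value. They report only what shows in the picture. A call takes as long as a camera call. They do not tell look-alikes from the thing itself.
- r.look_for(label, camera): "at" ([x, y, z] in m, in the coordinates of the camera as it stood for that picture, good to about 4 mm: the middle of the surface that is visible of it).
- r.spot_point(label, camera): "at" ([x, y, z] in m, in the coordinates of the camera as it stood for that picture, good to about 4 mm: a listed point, or the origin of a listed thing).
The state is a dict: "time": time; "joint_positions": joint angles; "joint_vel": joint speeds; "joint_torque": joint torques, N m; "ee_pos": TCP position; "eef_rot": TCP orientation; "ft_force": force on the tool from outside, world axes, zero at the start; "torque": the same for the moment, N m; "width": finger opening in m; "grip_force": force on a finger pad.
Only numpy, scipy, OpenCV 4.12 (cv2) and the standard library are available. Lean on these libraries where they do the work, as an engineer would, in place of code of your own. Each camera call takes 0.05 s, during which the arm holds its last target. There are 200 camera calls.

## Working session

There is one attempt and no reset: what is moved stays moved. The work goes in short steps, Python scripts to look and compute and a tool call to move; the robot and the scene stay as the last step left them, time stands still between calls to the robot, and variables do not carry over. Pictures are saved under pics/ and viewed, at most 10 in all, crops included, and the job is handed in when it is done.

Besides the shell and the picture viewer there is one more tool, called after "Call:" by a JSON object that holds its "method" and its "body". arm_command: Moves the arm, as the interface text tells. Its arguments: {"type":"object","properties":{"xyz":{"type":"array"},"rot":{"type":"array"},"grip":{"type":"number"},"squeeze":{"type":"number"}},"required":["xyz","rot"]}

```bash
mkdir -p pics; cat > h.py <<'E'
from bench import r
import numpy as np, cv2
def snap(c,n):
    im=r.camera(c); cv2.imwrite(f"pics/{n}.png",im[:,:,::-1]); return im
def w(c,p):
    return (np.array(r.camera_model(c)["T"])@np.r_[p,1])[:3]
def px(c,P):
    m=r.camera_model(c); q=np.linalg.inv(np.array(m["T"]))@np.r_[P,1]
    return np.array([m["cx"]+m["fx"]*q[0]/-q[2], m["cy"]+m["fy"]*-q[1]/-q[2]])
def ray(c,u,v,z):
    m=r.camera_model(c);T=np.array(m["T"])
    d=T[:3,:3]@np.array([(u-m["cx"])/m["fx"],-(v-m["cy"])/m["fy"],-1]);o=T[:3,3]
    return o+d*(z-o[2])/d[2]
E
python3 - <<'E'
from h import *
a=snap("side","s0");b=snap("top","t0")
print(r.camera_model("top"))
print(r.camera_model("side"))
for c in("top","side"):
  for l in("bottle_center","nippers_center","drawer_floor","glass_center"):
    for f in(r.look_for,r.spot_point):
      for d in f(l,c)[:3]:
        P=w(c,d["at"]);print(c,l,f.__name__,round(d["conf"],2),P.round(3),px(c,P).round())
        
s=r.read_state();print(s)
E
```

```text
{'fx': 407.7449848381109, 'fy': 407.7449848381109, 'cx': 280.23801435857683, 'cy': 212.49044392464558, 'T': array([[ 0.02512346,  0.99445562, -0.10211184,  0.47459866],
       [-0.99950246,  0.02693595,  0.01640991,  0.09846357],
       [ 0.0190694 ,  0.10164876,  0.99463757,  1.13106769],
       [ 0.        ,  0.        ,  0.        ,  1.        ]])}
{'fx': 454.07123662138594, 'fy': 454.07123662138594, 'cx': 282.5525623403323, 'cy': 216.82777660447348, 'T': array([[-0.99550856,  0.06543071, -0.06842169,  0.52678951],
       [-0.09351033, -0.56673983,  0.81857301,  0.93750782],
       [ 0.01478251,  0.82129458,  0.5703128 ,  0.68655262],
       [ 0.        ,  0.        ,  0.        ,  1.        ]])}
top bottle_center call 0.75 [0.501 0.066 0.044] [285. 245.]
top bottle_center call 0.71 [0.63  0.208 0.047] [233. 195.]
top bottle_center call 0.59 [0.599 0.051 0.046] [291. 208.]
top bottle_center call 0.67 [0.503 0.069 0.038] [284. 244.]
top bottle_center call 0.62 [0.604 0.051 0.038] [291. 206.]
top bottle_center call 0.51 [0.572 0.134 0.036] [260. 217.]
top nippers_center call 0.69 [0
[... 1107 characters left out ...]
6158122,  0.33217129, -0.06469568,  1.46007152,  0.02161914,
        1.3498988 , -0.08850652]), 'joint_vel': array([-3.27232159e-03,  4.87865644e-05,  1.70261436e-04,  1.46640927e-03,
        9.76811285e-04,  9.85481703e-05, -5.08712841e-04]), 'joint_torque': array([-2.55000086e-04, -6.23030019e+01,  2.44270277e-02, -3.90125191e+01,
       -6.10749400e-02,  3.14489950e-02,  1.76117697e-05]), 'ee_pos': array([0.14358893, 0.60832004, 0.22260708]), 'eef_rot': array([1.15650071e-01, 9.93290016e-01, 7.28237767e-05, 7.27747476e-06]), 'ft_force': array([-0.07696563, -0.59820993,  0.19269577]), 'torque': array([-0.03720237, -0.00767941, -0.00266512]), 'grip_force': 0.0, 'width': 0.08717002217989239}
```

View pics/s0.png

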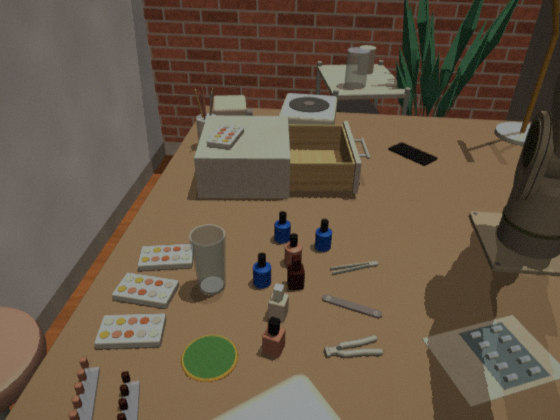

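View pics/t0.png

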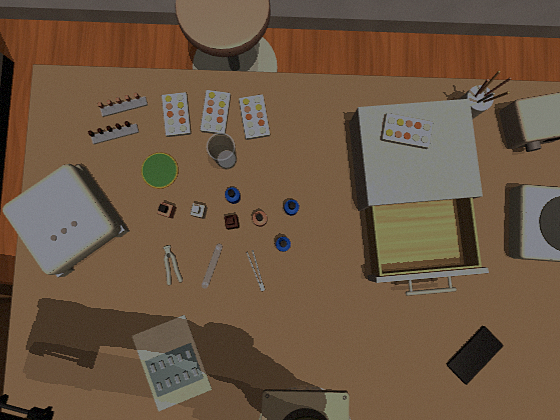

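The side view shows the row of bottles: pink round one at about (293,250), dark square (296,275), white square (278,303), pink square (274,337). Blue round look-alikes are at (262,272), (283,228) and (323,237). In the top view the target is at (260,217), the nippers at (171,263) and the drawer at (416,240). I'll zoom in on both.

```bash
python3 - <<'E'
from h import *
a=cv2.imread("pics/t0.png")[130:300,140:320]; b=cv2.imread("pics/s0.png")[200:370,240:400]
cv2.imwrite("pics/z0.png",np.hstack([cv2.resize(a,(400,400*170//180),interpolation=cv2.INTER_CUBIC),cv2.resize(b,(400,400*170//180),interpolation=cv2.INTER_CUBIC)]))
for u,v in [(260,217)]:print(ray("top",u,v,.05))
# drawer: front inner edge px and side edges
for n,u,v,z in[("cap?",258,212,.078),("jaw",167,246,.006),("h1",168,283,.006),("h2",181,281,.006),("sideL rim",370,265,.1),("sideR rim",480,262,.1),("front top L",369,278,.11),("front top R",486,270,.11),("unit front L",367,203,.12),("unit R",480,196,.12),("handle",430,291,.08)]:print(n,ray("top",u,v,z).round(3))
E
```

```text
[0.57207121 0.13414978 0.05      ]
cap? [0.582 0.139 0.078]
jaw [0.49  0.387 0.006]
h1 [0.39  0.379 0.006]
h2 [0.396 0.345 0.006]
sideL rim [ 0.454 -0.148  0.1  ]
sideR rim [ 0.468 -0.428  0.1  ]
front top L [ 0.422 -0.143  0.11 ]
front top R [ 0.449 -0.438  0.11 ]
unit front L [ 0.608 -0.135  0.12 ]
unit R [ 0.634 -0.422  0.12 ]
handle [ 0.391 -0.307  0.08 ]
```

View pics/z0.png

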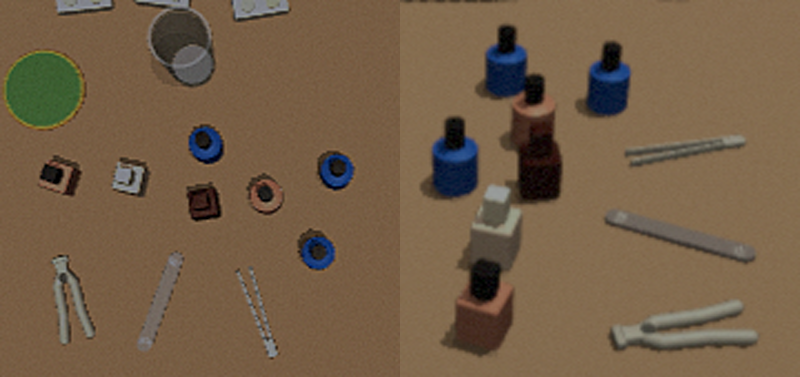

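The pink round bottle is at about (0.572, 0.133). Both cameras agree and the height fits (0.04). Drawer yaw is about +5.2°, with the floor point near (0.518, -0.29, 0.023).

Plan:
- **Bottle:** grip it by the cap, so the hand clears its neighbours and the drawer. Set it at drawer (52, 70) mm.
- **Nippers:** lay them near drawer (-8, -10) mm.

Call:
{"method": "arm_command", "body": {"xyz": [[0.021,-0.024,0],[0.043,-0.047,0],[0.064,-0.071,0],[0.086,-0.095,0],[0.107,-0.118,0],[0.128,-0.142,0],[0.15,-0.166,0],[0.171,-0.19,0],[0.193,-0.213,0],[0.214,-0.237,0],[0.235,-0.261,0],[0.257,-0.284,0],[0.278,-0.308,0],[0.3,-0.332,0],[0.321,-0.356,0],[0.342,-0.379,0],[0.364,-0.403,0],[0.385,-0.427,0],[0.407,-0.451,0],[0.428,-0.475,0]], "rot": [[0,0,0.02],[0,0,0.04],[0,0,0.06],[0,0,0.08],[0,0,0.1],[0,0,0.12],[0,0,0.14],[0,0,0.16],[0,0,0.18],[0,0,0.2],[0,0,0.22],[0,0,0.24],[0,0,0.26],[0,0,0.28],[0,0,0.3],[0,0,0.32],[0,0,0.323],[0,0,0.323],[0,0,0.323],[0,0,0.323]], "grip": 0.5, "squeeze": 20}}

```text
time: 2.57
ee_pos: [0.5725, 0.1321, 0.2228]
eef_rot: [-0.046, 0.999, 0.0, 0.0]
ft_force: [0.9, -0.0, 0.3]
width: 0.0431
grip_force: 0.0
```

Call:
{"method": "arm_command", "body": {"xyz": [[0,0,-0.02],[0,0,-0.05],[0,0,-0.08],[0,0,-0.1],[0,0,-0.11],[0,0,-0.12],[0,0,-0.125],[0,0,-0.125],[0,0,-0.125]], "rot": [[0,0,0],[0,0,0],[0,0,0],[0,0,0],[0,0,0],[0,0,0],[0,0,0],[0,0,0],[0,0,0]]}}

```text
time: 3.32
ee_pos: [0.5721, 0.1335, 0.0985]
eef_rot: [-0.046, 0.999, 0.0, 0.001]
ft_force: [0.7, 1.2, 0.8]
width: 0.0438
grip_force: 0.0
```

```bash
python3 - <<'E'
from h import *
snap("side","s1");snap("top","t1")
s=r.read_state();print(s["time"],s["ee_pos"],s["eef_rot"],s["ft_force"],s["width"])
for d in r.spot_point("bottle_center","side")[:4]: print(round(d["conf"],2),w("side",d["at"]).round(3))
a=cv2.imread("pics/s1.png")[110:310,200:400]; b=cv2.imread("pics/t1.png")[130:330,180:380]
cv2.imwrite("pics/z1.png",np.hstack([cv2.resize(k,(400,400),interpolation=cv2.INTER_CUBIC) for k in(a,b)]))
E
```

```text
3.4167 [0.57229379 0.13351902 0.09876703] [-4.55805682e-02  9.98960214e-01  3.59610842e-04  8.79791090e-04] [-0.86983124  0.08713293  0.25156435] 0.04366492446518299
0.83 [0.501 0.069 0.043]
0.71 [0.634 0.208 0.041]
0.68 [0.605 0.049 0.04 ]
0.66 [0.57  0.132 0.042]
```

View pics/z1.png

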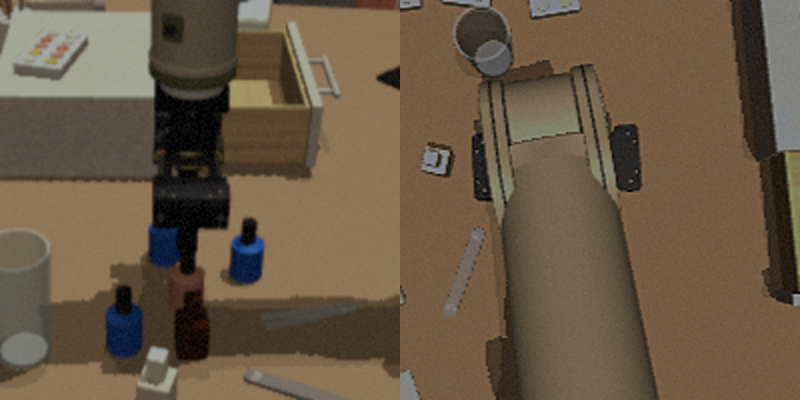

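The side crop shows the fingers straight over the pink bottle's cap, at about (187,260) in the crop. The top crop shows the hand's long side along the finger line, as I assumed. The networks confirm the position, so I'll descend and close.

Call:
{"method": "arm_command", "body": {"xyz": [[-0.001,0,-0.01],[-0.001,0,-0.02],[-0.001,0,-0.03],[-0.001,0,-0.038],[-0.001,0,-0.043],[-0.001,0,-0.043],[-0.001,0,-0.043]], "rot": [[0,0,0],[0,0,0],[0,0,0],[0,0,0],[0,0,0],[0,0,0],[0,0,0]]}}

```text
time: 4.05
ee_pos: [0.5704, 0.1332, 0.0542]
eef_rot: [-0.046, 0.999, -0.0, -0.0]
ft_force: [1.2, 0.6, 0.3]
width: 0.0433
grip_force: 0.0
```

Call:
{"method": "arm_command", "body": {"xyz": [[0,0,0],[0,0,0],[0,0,0],[0,0,0],[0,0,0],[0,0,0]], "rot": [[0,0,0],[0,0,0],[0,0,0],[0,0,0],[0,0,0],[0,0,0]], "grip": 0, "squeeze": 20}}

```text
time: 4.55
ee_pos: [0.5706, 0.1334, 0.0547]
eef_rot: [-0.046, 0.999, 0.0, 0.0]
ft_force: [-0.5, 0.1, -0.4]
width: 0.0172
grip_force: 19.9
```

Gripped the cap (17 mm). Lift and carry it over the drawer.

Call:
{"method": "arm_command", "body": {"xyz": [[0,0,0.01],[0,0,0.03],[0,0,0.05],[0,0,0.075],[0,0,0.1],[0,0,0.125],[0,0,0.15],[0,0,0.17],[0,-0.02,0.185],[0,-0.05,0.195],[0,-0.08,0.195],[0,-0.11,0.195],[0,-0.14,0.195],[0,-0.17,0.195],[0,-0.2,0.195],[0,-0.23,0.195],[0,-0.26,0.195],[0,-0.29,0.195],[-0.004,-0.32,0.195],[-0.007,-0.33,0.195]], "rot": [[0,0,0],[0,0,0],[0,0,0],[0,0,0],[0,0,0],[0,0,0],[0,0,0],[0,0,0],[0,0,0],[0,0,0],[0,0,0],[0,0,0],[0,0,0],[0,0,0],[0,0,0],[0,0,0],[0,0,0],[0,0,0],[0,0,0],[0,0,0]]}}

```text
time: 6.22
ee_pos: [0.562, -0.2021, 0.2505]
eef_rot: [-0.043, 0.999, -0.001, 0.0]
ft_force: [-1.2, -0.6, -0.3]
width: 0.0173
grip_force: 19.9
```

```bash
python3 - <<'E'
from h import *
snap("side","s2");snap("top","t2")
s=r.read_state();print(s["time"],s["ee_pos"],s["eef_rot"],s["ft_force"],s["width"],s["grip_force"])
for c in("side","top"):
  for d in r.spot_point("bottle_center",c)[:5]: print(round(d["conf"],2),w(c,d["at"]).round(3))
  for d in r.spot_point("drawer_floor",c)[:2]: print(c,"drawer",round(d["conf"],2),w(c,d["at"]).round(3))
a=cv2.imread("pics/s2.png")[60:260,180:400]; b=cv2.imread("pics/t2.png")[150:320,330:517]
cv2.imwrite("pics/z2.png",np.hstack([cv2.resize(k,(400,364),interpolation=cv2.INTER_CUBIC) for k in(a,b)]))
E
```

```text
6.3167 [ 0.56239624 -0.19971042  0.25031538] [-4.31654116e-02  9.99067846e-01 -4.28893429e-04  5.47550950e-05] [ 0.21698963 -0.18353757  0.08644427] 0.017311376930205045 19.87360367551446
0.96 [0.504 0.069 0.041]
0.75 [ 0.56  -0.204  0.238]
0.68 [0.603 0.046 0.04 ]
0.58 [0.631 0.207 0.04 ]
side drawer 0.9 [ 0.515 -0.293  0.023]
0.58 [0.632 0.212 0.036]
0.56 [0.602 0.048 0.038]
0.55 [0.501 0.069 0.036]
0.45 [ 0.564 -0.205  0.231]
top drawer 0.82 [ 0.516 -0.291  0.023]
```

View pics/z2.png

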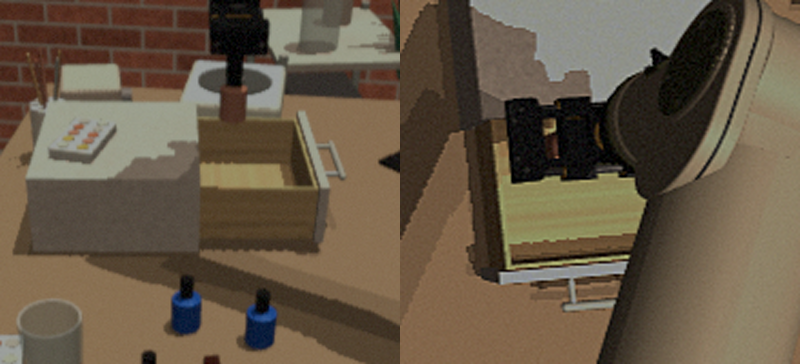

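The side crop shows the upright pink bottle hanging over the drawer's open part. Both cameras put the drawer floor at about (0.516, -0.292, 0.023), so I'll shift slightly and descend.

Call:
{"method": "arm_command", "body": {"xyz": [[-0.001,-0.01,0],[-0.003,-0.02,0],[-0.003,-0.02,-0.02],[-0.003,-0.02,-0.04],[-0.003,-0.02,-0.06],[-0.003,-0.02,-0.08],[-0.003,-0.02,-0.1],[-0.003,-0.02,-0.12],[-0.003,-0.02,-0.135],[-0.003,-0.02,-0.15],[-0.003,-0.02,-0.16],[-0.003,-0.02,-0.164],[-0.003,-0.02,-0.164],[-0.003,-0.02,-0.164]], "rot": [[0,0,0],[0,0,0],[0,0,0],[0,0,0],[0,0,0],[0,0,0],[0,0,0],[0,0,0],[0,0,0],[0,0,0],[0,0,0],[0,0,0],[0,0,0],[0,0,0]]}}

```text
time: 7.68
ee_pos: [0.5608, -0.2171, 0.0862]
eef_rot: [-0.045, 0.999, -0.0, 0.0]
ft_force: [1.0, 0.7, 0.0]
width: 0.0175
grip_force: 19.9
```

Call:
{"method": "arm_command", "body": {"xyz": [[0,0,-0.001],[0,0,-0.002],[0,0,-0.003],[0,0,-0.004],[0,0,-0.005],[0,0,-0.005]], "rot": [[0,0,0],[0,0,0],[0,0,0],[0,0,0],[0,0,0],[0,0,0]]}}

```text
time: 8.18
ee_pos: [0.5605, -0.2166, 0.0804]
eef_rot: [-0.046, 0.999, 0.0, -0.0]
ft_force: [-0.7, -0.4, 0.2]
width: 0.0174
grip_force: 19.9
```

Call:
{"method": "arm_command", "body": {"xyz": [[0,0,-0.001],[0,0,-0.002],[0,0,-0.002],[0,0,-0.002]], "rot": [[0,0,0],[0,0,0],[0,0,0],[0,0,0]]}}

```text
time: 8.52
ee_pos: [0.5605, -0.2167, 0.0785]
eef_rot: [-0.046, 0.999, 0.0, -0.0]
ft_force: [-0.5, 0.9, -0.2]
width: 0.0177
grip_force: 19.9
```

Call:
{"method": "arm_command", "body": {"xyz": [[0,0,-0.001],[0,0,-0.001],[0,0,-0.001]], "rot": [[0,0,0],[0,0,0],[0,0,0]]}}

```text
time: 8.77
ee_pos: [0.5605, -0.2167, 0.0775]
eef_rot: [-0.046, 0.999, 0.0, -0.0]
ft_force: [-0.1, 0.0, 0.5]
width: 0.0172
grip_force: 19.9
```

Call:
{"method": "arm_command", "body": {"xyz": [[0,0,-0.001],[0,0,-0.001],[0,0,-0.001]], "rot": [[0,0,0],[0,0,0],[0,0,0]]}}

```text
time: 9.02
ee_pos: [0.5607, -0.2167, 0.0767]
eef_rot: [-0.046, 0.999, 0.0, 0.0]
ft_force: [0.6, -0.8, -0.1]
width: 0.0174
grip_force: 19.9
```

Call:
{"method": "arm_command", "body": {"xyz": [[0,0,-0.001],[0,0,-0.001],[0,0,-0.001]], "rot": [[0,0,0],[0,0,0],[0,0,0]]}}

```text
time: 9.27
ee_pos: [0.5614, -0.2166, 0.0765]
eef_rot: [-0.046, 0.999, 0.0, 0.001]
ft_force: [-0.6, 0.7, 7.7]
width: 0.0174
grip_force: 19.9
```

Call:
{"method": "arm_command", "body": {"xyz": [[0,0,-0.001],[0,0,-0.001],[0,0,-0.001]], "rot": [[0,0,0],[0,0,0],[0,0,0]]}}

```text
time: 9.52
ee_pos: [0.5621, -0.2164, 0.0763]
eef_rot: [-0.046, 0.999, 0.0, 0.002]
ft_force: [-0.2, 3.1, 12.4]
width: 0.017
grip_force: 19.9
```

Call:
{"method": "arm_command", "body": {"xyz": [[0,0,-0.001],[0,0,-0.001],[0,0,-0.001]], "rot": [[0,0,0],[0,0,0],[0,0,0]]}}

```text
time: 9.77
ee_pos: [0.5629, -0.2161, 0.0762]
eef_rot: [-0.046, 0.999, 0.0, 0.002]
ft_force: [-0.7, 4.3, 18.3]
width: 0.0171
grip_force: 20.0
```

Contact is at TCP z of about 0.0766. Back off the pressing, then release and look.

Call:
{"method": "arm_command", "body": {"xyz": [[0,0,0.0015],[0,0,0.0025],[0,0,0.0025]], "rot": [[0,0,0],[0,0,0],[0,0,0]]}}

```text
time: 10.02
ee_pos: [0.5607, -0.2167, 0.0763]
eef_rot: [-0.046, 0.999, 0.0, 0.0]
ft_force: [-0.5, 1.9, 5.5]
width: 0.0174
grip_force: 20.0
```

Call:
{"method": "arm_command", "body": {"xyz": [[0,0,0],[0,0,0],[0,0,0],[0,0,0],[0,0,0],[0,0,0]], "rot": [[0,0,0],[0,0,0],[0,0,0],[0,0,0],[0,0,0],[0,0,0]], "grip": 0.45}}

```text
time: 10.52
ee_pos: [0.5605, -0.2167, 0.0759]
eef_rot: [-0.046, 0.999, 0.0, -0.0]
ft_force: [0.6, -0.2, -0.2]
width: 0.0385
grip_force: 0.0
```

Call:
{"method": "arm_command", "body": {"xyz": [[0,0,0.008],[0,0,0.02],[0,0,0.04],[0,0,0.065],[0,0,0.09],[0,0,0.115],[0,0,0.14],[0,0.02,0.16],[0,0.05,0.17],[0,0.08,0.17],[0,0.11,0.17],[0,0.14,0.17],[0,0.17,0.17],[0,0.2,0.17],[0,0.22,0.17]], "rot": [[0,0,0],[0,0,0],[0,0,0],[0,0,0],[0,0,0],[0,0,0],[0,0,0],[0,0,0],[0,0,0],[0,0,0],[0,0,0],[0,0,0],[0,0,0],[0,0,0],[0,0,0]]}}

```text
time: 11.77
ee_pos: [0.5605, 0.0065, 0.2475]
eef_rot: [-0.047, 0.999, 0.001, 0.001]
ft_force: [0.9, 1.0, -0.1]
width: 0.0391
grip_force: 0.0
```

```bash
python3 - <<'E'
from h import *
snap("side","s3");snap("top","t3")
s=r.read_state();print(s["time"],s["ee_pos"],s["eef_rot"],s["ft_force"],s["width"],s["grip_force"])
for c in("side","top"):
 for l in("bottle_center","drawer_floor","nippers_center"):
  for d in r.spot_point(l,c)[:5]: print(c,l,round(d["conf"],2),w(c,d["at"]).round(3))
a=cv2.imread("pics/s3.png")[60:260,180:400]; b=cv2.imread("pics/t3.png")[150:320,330:517]
cv2.imwrite("pics/z3.png",np.hstack([cv2.resize(k,(400,364),interpolation=cv2.INTER_CUBIC) for k in(a,b)]))
# nippers outline, steel vs. table
im=cv2.imread("pics/t0.png")[238:292,155:192]; hsv=cv2.cvtColor(im,cv2.COLOR_BGR2HSV)
m=(hsv[:,:,1]<90)&(hsv[:,:,2]>110)
ys,xs=np.nonzero(m);P=np.array([ray("top",x+155,y+238,.008)[:2] for x,y in zip(xs,ys)])
c=P.mean(0);u=np.linalg.svd(P-c)[2][0];u*=np.sign(u[0]);q=(P-c)@np.c_[u,[-u[1],u[0]]]
print(len(P),c,np.degrees(np.arctan2(u[1],u[0])),q.min(0),q.max(0))
for x in np.arange(-.06,.06,.01):
  k=abs(q[:,0]-x)<.005
  if k.any():print(x.round(2),q[k,1].min().round(3),q[k,1].max().round(3))
mid=c+u*(q[:,0].max()-.05);print("origin est",mid)
E
```

```text
11.8667 [0.56059967 0.00775392 0.24721232] [-4.85355731e-02  9.98821012e-01  8.01332908e-04  4.91482458e-04] [-0.05704074  0.18025557  0.59086967] 0.03936147158518284 0.0
side bottle_center 0.97 [0.633 0.206 0.042]
side bottle_center 0.85 [0.602 0.045 0.039]
side bottle_center 0.63 [0.505 0.071 0.039]
side bottle_center 0.46 [ 0.56  -0.219  0.064]
side drawer_floor 0.77 [ 0.517 -0.294  0.023]
side nippers_center 0.86 [0.441 0.373 0.008]
top bottle_center 0.75 [0.506 0.071 0.037]
top bottle_center 0.7 [0.634 0.21  0.037]
top bottle_center 0.59 [0.603 0.049 0.034]
top bottle_center 0.56 [ 0.559 -0.219  0.059]
top drawer_floor 0.59 [ 0.52  -0.293  0.021]
top nippers_center 0.57 [0.442 0.372 0.006]
206 [0.43805084 0.37534582] 15.690389500994735 [-0.04871175 -0.0192857 ] [0.05335563 0.01905751]
-0.05 -0.019 0.017
-0.04 -0.018 0.019
-0.03 -0.017 0.017
-0.02 -0.016 0.014
-0.01 -0.015 0.014
0.0 -0.014 0.014
0.01 -0.013 0.015
0.02 -0.014 0.013
0.03 -0.011 0.011
0.04 -0.006 0.007
0.05 -0.008 0.008
origin est [0.44128143 0.37625331]
```

View pics/z3.png

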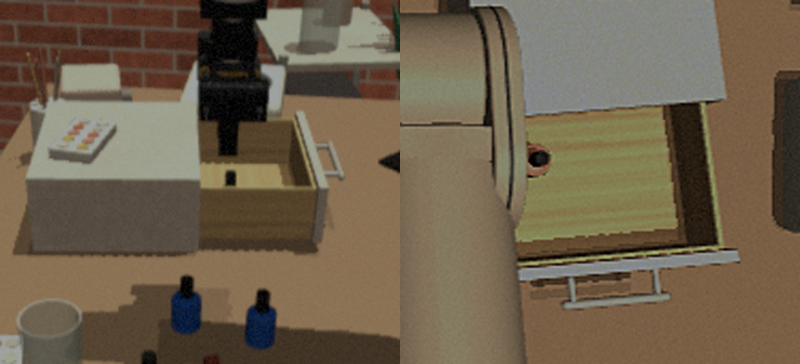

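The side and top crops show the bottle upright in the drawer, its cap at about (540,158) in the top crop. The drawer is still where it was. The nippers are at about (0.4415, 0.374), yaw 15.7°. Next I'll go above them.

Call:
{"method": "arm_command", "body": {"xyz": [[-0.01,0.03,0],[-0.02,0.06,0],[-0.03,0.09,0],[-0.04,0.12,0],[-0.05,0.15,0],[-0.06,0.18,0],[-0.07,0.21,0],[-0.08,0.24,0],[-0.09,0.27,0],[-0.1,0.3,0],[-0.11,0.33,-0.02],[-0.115,0.35,-0.05],[-0.119,0.366,-0.08],[-0.119,0.369,-0.11],[-0.119,0.369,-0.135],[-0.119,0.369,-0.15],[-0.119,0.369,-0.16],[-0.119,0.369,-0.165],[-0.119,0.369,-0.165],[-0.119,0.369,-0.165]], "rot": [[0,0,0.02],[0,0,0.04],[0,0,0.06],[0,0,0.08],[0,0,0.1],[0,0,0.12],[0,0,0.14],[0,0,0.16],[0,0,0.18],[0,0,0.18],[0,0,0.18],[0,0,0.18],[0,0,0.18],[0,0,0.18],[0,0,0.18],[0,0,0.18],[0,0,0.18],[0,0,0.18],[0,0,0.18],[0,0,0.18]], "grip": 0.75}}

```text
time: 13.83
ee_pos: [0.4422, 0.3724, 0.082]
eef_rot: [-0.135, 0.991, 0.0, 0.0]
ft_force: [-0.4, 0.4, -0.0]
width: 0.0653
grip_force: 0.0
```

```bash
python3 - <<'E'
from h import *
snap("side","s4")
s=r.read_state();q=s["eef_rot"];print(s["time"],s["ee_pos"],q,s["ft_force"],s["width"])
print("tool y deg",np.degrees(np.arctan2(2*q[1]**2-1,2*q[0]*q[1])))
for d in r.spot_point("nippers_center","side")[:2]: print(round(d["conf"],2),w("side",d["at"]).round(3))
cv2.imwrite("pics/z4.png",cv2.resize(cv2.imread("pics/s4.png")[200:400,250:450],(500,500),interpolation=cv2.INTER_CUBIC))
E
```

```text
13.8833 [0.44237037 0.37265523 0.08238203] [-1.34942426e-01  9.90852940e-01  6.33892306e-04  7.68582774e-04] [ 0.19852718  0.4359973  -0.0354549 ] 0.06570814225897402
tool y deg 105.51060432230662
0.94 [0.441 0.371 0.01 ]
```

View pics/z4.png

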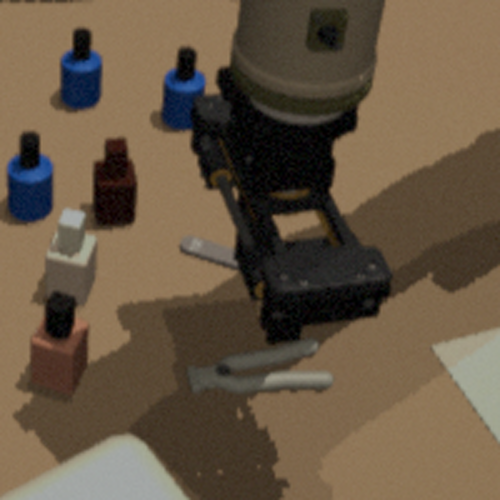

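The crop shows the open fingers straddling the nippers, which are at about (260,365) in the crop. The position agrees with the estimate, so I'll descend and grip.

Call:
{"method": "arm_command", "body": {"xyz": [[-0.001,0.001,-0.015],[-0.001,0.001,-0.03],[-0.001,0.001,-0.045],[-0.001,0.001,-0.057],[-0.001,0.001,-0.066],[-0.001,0.001,-0.072],[-0.001,0.001,-0.076],[-0.001,0.001,-0.078],[-0.001,0.001,-0.078],[-0.001,0.001,-0.078]], "rot": [[0,0,0],[0,0,0],[0,0,0],[0,0,0],[0,0,0],[0,0,0],[0,0,0],[0,0,0],[0,0,0],[0,0,0]]}}

```text
time: 14.77
ee_pos: [0.4408, 0.3735, 0.0035]
eef_rot: [-0.135, 0.991, 0.0, 0.0]
ft_force: [-0.0, 0.0, 0.4]
width: 0.0649
grip_force: 0.0
```

Call:
{"method": "arm_command", "body": {"xyz": [[0,0,0],[0,0,0],[0,0,0],[0,0,0],[0,0,0],[0,0,0],[0,0,0]], "rot": [[0,0,0],[0,0,0],[0,0,0],[0,0,0],[0,0,0],[0,0,0],[0,0,0]], "grip": 0, "squeeze": 25}}

```text
time: 15.35
ee_pos: [0.4406, 0.3734, 0.0031]
eef_rot: [-0.135, 0.991, 0.0, 0.0]
ft_force: [-0.7, -1.1, 1.4]
width: 0.0319
grip_force: 25.0
```

Gripped (32 mm). Lift, carry and turn back to align with the drawer.

Call:
{"method": "arm_command", "body": {"xyz": [[0,0,0.01],[0,0,0.03],[0,0,0.06],[0,0,0.09],[0,0,0.12],[0,0,0.15],[0,-0.02,0.18],[0.004,-0.05,0.2],[0.008,-0.08,0.21],[0.011,-0.11,0.22],[0.014,-0.14,0.22],[0.017,-0.17,0.22],[0.02,-0.2,0.22],[0.023,-0.23,0.22],[0.026,-0.26,0.22],[0.029,-0.29,0.22],[0.032,-0.32,0.22],[0.035,-0.35,0.22],[0.037,-0.37,0.22],[0.038,-0.38,0.22]], "rot": [[0,0,0],[0,0,0],[0,0,0],[0,0,0],[0,0,0],[0,0,0],[0,0,-0.02],[0,0,-0.04],[0,0,-0.06],[0,0,-0.08],[0,0,-0.1],[0,0,-0.12],[0,0,-0.14],[0,0,-0.16],[0,0,-0.18],[0,0,-0.18],[0,0,-0.18],[0,0,-0.18],[0,0,-0.18],[0,0,-0.18]]}}

```text
time: 17.02
ee_pos: [0.4785, -0.0099, 0.2238]
eef_rot: [-0.044, 0.999, 0.0, 0.0]
ft_force: [-0.4, 0.8, 0.2]
width: 0.0324
grip_force: 25.0
```

Call:
{"method": "arm_command", "body": {"xyz": [[0.002,-0.02,0],[0.005,-0.05,0],[0.008,-0.08,0],[0.011,-0.11,0],[0.014,-0.14,0],[0.017,-0.17,0],[0.02,-0.2,0],[0.023,-0.23,0],[0.027,-0.26,0],[0.029,-0.28,0],[0.03,-0.29,0],[0.03,-0.297,0],[0.03,-0.297,0],[0.03,-0.297,0],[0.03,-0.297,0]], "rot": [[0,0,0],[0,0,0],[0,0,0],[0,0,0],[0,0,0],[0,0,0],[0,0,0],[0,0,0],[0,0,0],[0,0,0],[0,0,0],[0,0,0],[0,0,0],[0,0,0],[0,0,0]]}}

```text
time: 18.27
ee_pos: [0.5091, -0.302, 0.2231]
eef_rot: [-0.047, 0.999, 0.001, 0.0]
ft_force: [-0.2, 0.2, -0.7]
width: 0.0323
grip_force: 25.0
```

```bash
python3 - <<'E'
from h import *
snap("side","s5");snap("top","t5")
s=r.read_state();q=s["eef_rot"];print(s["time"],s["ee_pos"],q,s["ft_force"],s["width"],s["grip_force"])
print("tool y deg",np.degrees(np.arctan2(2*q[1]**2-1,2*q[0]*q[1])))
for c in("side","top"):
 for l in("bottle_center","drawer_floor","nippers_center"):
  for d in r.spot_point(l,c)[:6]:
   P=w(c,d["at"])
   if P[1]<-.1:print(c,l,round(d["conf"],2),P.round(3))
a=cv2.imread("pics/s5.png")[60:260,180:400]; b=cv2.imread("pics/t5.png")[150:320,330:517]
cv2.imwrite("pics/z5.png",np.hstack([cv2.resize(k,(400,364),interpolation=cv2.INTER_CUBIC) for k in(a,b)]))
E
```

```text
18.3667 [ 0.50897662 -0.30232148  0.2232132 ] [-4.64600534e-02  9.98920039e-01  4.16410729e-04  2.12752435e-04] [ 1.17940626 -0.50854066 -0.96777242] 0.03223567385294562 24.980944991111755
tool y deg 95.32584888055878
side bottle_center 0.41 [ 0.562 -0.219  0.064]
side drawer_floor 0.79 [ 0.518 -0.295  0.023]
side nippers_center 0.47 [ 0.509 -0.307  0.229]
top bottle_center 0.7 [ 0.561 -0.219  0.057]
top drawer_floor 0.82 [ 0.522 -0.292  0.019]
```

View pics/z5.png

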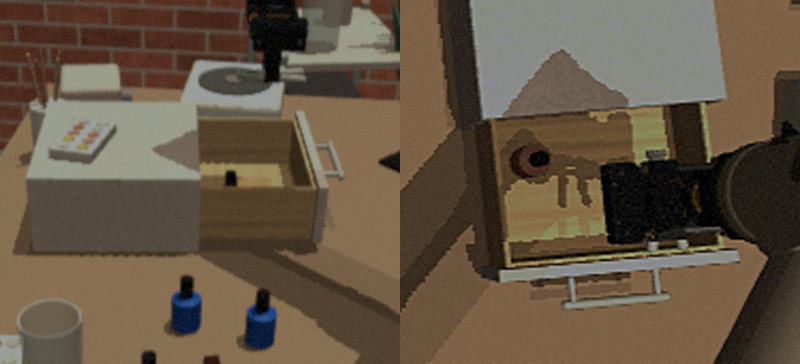

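The top crop shows the nippers above the free right part of the drawer floor, with the bottle at (533,160) upright and clear of the hand. Everything is aligned, so I'll descend in stages.

Call:
{"method": "arm_command", "body": {"xyz": [[0,-0.001,-0.02],[0,-0.001,-0.045],[0,-0.001,-0.07],[0,-0.001,-0.09],[0,-0.001,-0.105],[0,-0.001,-0.12],[0,-0.001,-0.13],[0,-0.001,-0.13]], "rot": [[0,0,0],[0,0,0],[0,0,0],[0,0,0],[0,0,0],[0,0,0],[0,0,0],[0,0,0]]}}

```text
time: 19.33
ee_pos: [0.5076, -0.304, 0.0911]
eef_rot: [-0.046, 0.999, 0.001, -0.001]
ft_force: [-1.3, -0.4, -0.7]
width: 0.0318
grip_force: 25.0
```

Call:
{"method": "arm_command", "body": {"xyz": [[0,0,-0.01],[0,0,-0.02],[0,0,-0.03],[0,0,-0.04],[0,0,-0.048],[0,0,-0.054],[0,0,-0.058],[0,0,-0.061],[0,0,-0.061],[0,0,-0.061]], "rot": [[0,0,0],[0,0,0],[0,0,0],[0,0,0],[0,0,0],[0,0,0],[0,0,0],[0,0,0],[0,0,0],[0,0,0]]}}

```text
time: 20.17
ee_pos: [0.5087, -0.3048, 0.0322]
eef_rot: [-0.046, 0.999, -0.0, 0.0]
ft_force: [-0.1, 0.6, -0.6]
width: 0.0324
grip_force: 25.0
```

Call:
{"method": "arm_command", "body": {"xyz": [[0,0,-0.001],[0,0,-0.002],[0,0,-0.003],[0,0,-0.003],[0,0,-0.003]], "rot": [[0,0,0],[0,0,0],[0,0,0],[0,0,0],[0,0,0]]}}

```text
time: 20.58
ee_pos: [0.5086, -0.3047, 0.0291]
eef_rot: [-0.046, 0.999, 0.0, 0.0]
ft_force: [0.3, -0.9, -0.6]
width: 0.0319
grip_force: 25.0
```

Floor contact should come near 0.025.

Call:
{"method": "arm_command", "body": {"xyz": [[0,0,-0.001],[0,0,-0.002],[0,0,-0.002],[0,0,-0.002]], "rot": [[0,0,0],[0,0,0],[0,0,0],[0,0,0]]}}

```text
time: 20.92
ee_pos: [0.5085, -0.3047, 0.027]
eef_rot: [-0.046, 0.999, 0.0, -0.0]
ft_force: [1.0, 0.3, -0.2]
width: 0.0318
grip_force: 25.0
```

Call:
{"method": "arm_command", "body": {"xyz": [[0,0,-0.001],[0,0,-0.001],[0,0,-0.001]], "rot": [[0,0,0],[0,0,0],[0,0,0]]}}

```text
time: 21.17
ee_pos: [0.5085, -0.3047, 0.026]
eef_rot: [-0.046, 0.999, 0.0, -0.0]
ft_force: [0.8, -0.4, -0.7]
width: 0.0323
grip_force: 25.0
```

Call:
{"method": "arm_command", "body": {"xyz": [[0,0,-0.001],[0,0,-0.001],[0,0,-0.001]], "rot": [[0,0,0],[0,0,0],[0,0,0]]}}

```text
time: 21.42
ee_pos: [0.5087, -0.3048, 0.0252]
eef_rot: [-0.046, 0.999, -0.0, 0.0]
ft_force: [0.1, -0.5, 0.9]
width: 0.0323
grip_force: 25.0
```

Foot contact matches the floor height found with the bottle (0.022). Release, lift clear and verify.

Call:
{"method": "arm_command", "body": {"xyz": [[0,0,0],[0,0,0],[0,0,0],[0,0,0],[0,0,0],[0,0,0]], "rot": [[0,0,0],[0,0,0],[0,0,0],[0,0,0],[0,0,0],[0,0,0]], "grip": 0.65}}

```text
time: 21.92
ee_pos: [0.5085, -0.3047, 0.025]
eef_rot: [-0.046, 0.999, 0.0, -0.0]
ft_force: [-0.9, 0.7, -0.2]
width: 0.0556
grip_force: 0.0
```

Call:
{"method": "arm_command", "body": {"xyz": [[0,0,0.006],[0,0,0.018],[0,0,0.035],[0,0,0.055],[0,0,0.08],[0,0,0.11],[0,0,0.14],[0,0,0.17],[0,0,0.2],[0,0.03,0.23],[0,0.06,0.23],[0,0.09,0.23],[0,0.12,0.23],[0,0.15,0.23],[0,0.18,0.23],[0,0.21,0.23],[0,0.24,0.23],[0,0.27,0.23],[0,0.29,0.23],[0,0.3,0.23]], "rot": [[0,0,0],[0,0,0],[0,0,0],[0,0,0],[0,0,0],[0,0,0],[0,0,0],[0,0,0],[0,0,0],[0,0,0],[0,0,0],[0,0,0],[0,0,0],[0,0,0],[0,0,0],[0,0,0],[0,0,0],[0,0,0],[0,0,0],[0,0,0]]}}

```text
time: 23.58
ee_pos: [0.5084, -0.0019, 0.2561]
eef_rot: [-0.047, 0.999, 0.001, 0.001]
ft_force: [0.2, 0.2, -0.1]
width: 0.0566
grip_force: 0.0
```

```bash
python3 - <<'E'
from h import *
snap("side","s6");snap("top","t6")
s=r.read_state();print(s["time"],s["ee_pos"],s["ft_force"],s["width"])
for c in("side","top"):
 for l in("bottle_center","drawer_floor","nippers_center","glass_center"):
  for d in r.spot_point(l,c)[:6]:
   P=w(c,d["at"]);print(c,l,round(d["conf"],2),P.round(3))
a=cv2.imread("pics/s6.png")[60:310,150:400]; b=cv2.imread("pics/t6.png")[140:310,330:500]
cv2.imwrite("pics/z6.png",np.hstack([cv2.resize(k,(400,400),interpolation=cv2.INTER_CUBIC) for k in(a,b)]))
E
```

```text
23.6833 [ 0.50860264 -0.00360846  0.25576742] [ 0.81587479 -0.37419533 -0.24606223] 0.056554764405853414
side bottle_center 0.98 [0.602 0.047 0.036]
side bottle_center 0.95 [0.503 0.071 0.039]
side bottle_center 0.56 [0.631 0.205 0.038]
side bottle_center 0.44 [ 0.561 -0.219  0.062]
side drawer_floor 0.6 [ 0.515 -0.295  0.023]
side nippers_center 0.66 [ 0.56  -0.22   0.065]
side nippers_center 0.38 [ 0.507 -0.309  0.029]
side glass_center 0.79 [0.739 0.232 0.071]
top bottle_center 0.66 [0.603 0.051 0.039]
top bottle_center 0.58 [0.634 0.209 0.036]
top drawer_floor 0.93 [ 0.519 -0.294  0.022]
top nippers_center 0.6 [ 0.512 -0.304  0.026]
```

View pics/z6.png

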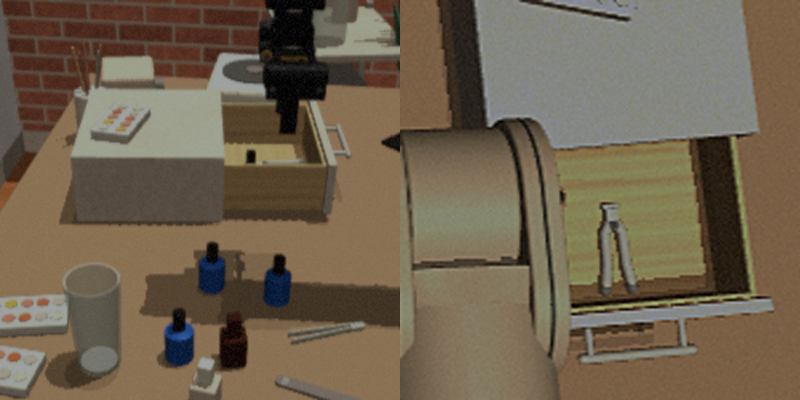

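The nippers lie flat in the drawer at about (615,250) in the top crop. The bottle is upright beside them, its cap at (251,157) in the side crop, and the glass is standing. The robot is clear of everything, so I'll hand in.

```bash
python3 -c "
from bench import r
print(r.close_job())"
```

```text
the job is handed in; nothing more can be done
None
```

The job is handed in at about 24 s of the 64 s: the round bottle stands upright on the drawer floor, the nippers lie flat beside it, and the glass is still standing.

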